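# Square a sample block into the corner stop

## Task

Push the light grey metal sample block across the glass sheet into the corner of the blue right-angle stop, so that one long side lies flush along the long bar and one end is flush against the short bar, then draw back. Only push it with the fingers: it must stay flat on the glass and never be lifted. Leave the black block of the same size and all the other things where they are.

Things in the scene. Friction and masses are not known exactly. Their poses are not given: they have to be found in the camera images.
- block: Light grey aluminium sample block to be pushed, 60 (x) by 100 (y) by 24 (z) mm, three round marks on top, about 0.4 kg, needs 2 to 7 N to slide, loose on the glass sheet, whose top is at z = 0.006. Origin: centre of its underside; y along its length, z up. It starts lengthwise roughly along world y, on the robot's side of the long bar, to the right (-y) of the short bar.
- stop: Blue right-angle stop, fixed on the glass; bars 14 mm thick and high. Origin: inner corner, at glass height. The long bar's inner face is the plane x = 0, from the corner 380 mm along -y, block on its -x side; the short bar's inner face is the plane y = 0, 70 mm along -x, block on its -y side. With the block home its origin is at x = -0.030, y = -0.050 here, its length along y (either way round).
- black_block: A black plastic block of the same size and shape (60 by 100 by 24 mm, loose); not to be moved. The two blocks lie side by side, either one on the left. Origin: centre of its underside.
- vial_a: A small upright glass vial with a purple cap, 24 mm wide, 52 mm tall, loose, near the short bar on the robot's side. Origin: centre of its underside.
- vial_b: A second such vial, to the left of the stop. Origin: centre of its underside.
- cap: A loose purple vial cap, 21 mm wide, 12 mm tall, lying at the right. Origin: centre of its underside.
- tweezers: Steel tweezers lying flat along their x axis, 138 mm long, 17 mm wide, 5 mm high, at the right. Origin: centre of the underside.
- capsule_box: An open black box, 75 (x) by 100 (y) by 20 mm, of tiny metal capsules with its clear lid leaning up on the far side to 64 mm, beyond the long bar. Origin: centre of the box's underside.
- dish: A white weighing dish, 70 mm wide, 14 mm high, beyond the long bar. Origin: centre of its underside.
Things that resemble listed ones, but are neither listed nor needed, are in the scene too. What is shaped like the vial_a but yellow is not meant.

How it is judged (in metres and radians):
At the end, for the whole second after the job is handed in: The grey block lies flat and still on the glass in the corner of the stop, one long side within 3.5 mm of the long bar, one end within 3.5 mm of the short bar, square to within 0.04 rad; every other thing is within 15 mm of its starting place and the vials stand (x of block in the frame of stop between -0.0335 and -0.027 m and y of block in the frame of stop between -0.0535 and -0.047 m and angle between the y axis of block and the y axis of stop, either way round below 0.04 rad and height (world z) of block below 0.0085 m and angle between block's own z axis and vertical below 0.05 rad and linear speed of block below 0.01 m/s and distance of each of black_block, vial_a, vial_b, cap, tweezers, capsule_box, dish from where it was at the start of the episode below 0.015 m and angle between each of vial_a, vial_b's own z axis and vertical below 0.3 rad); the robot touches nothing.
It fails at once if the grey block is lifted more than 6 mm off the glass (height (world z) of block above 0.012 m).
It fails at once if the grey block is tipped by more than 0.15 rad (angle between block's own z axis and vertical above 0.15 rad).
It fails at once if the black block is moved more than 15 mm (distance of black_block from where it was at the start of the episode above 0.015 m).
It fails at once if another bystander is moved more than 15 mm (distance of any of vial_a, vial_b, cap, tweezers, capsule_box, dish from where it was at the start of the episode above 0.015 m).
It fails at once if a vial is knocked over (angle between any of vial_a, vial_b's own z axis and vertical above 0.3 rad).
It also fails if it takes over 70 s, if anything falls off the work surface, if the arm or the gripper's body presses on something with over 40 N, if the wrist force passes 120 N, or if a joint passes its speed limit or range.

## Robot

A 7-joint arm with a two-finger parallel gripper is mounted at the origin on the work surface. World frame = base frame: x ahead of the robot, y to its left, z up, the work surface at z = 0. Lengths are in mm, angles in rad, forces in N, time in s.
With the tool pointing down it reaches from about 400 to 875 mm from the base axis. Payload 4.4 kg.
Tool frame: the origin (TCP) lies on the centre line of the jaws, within the pads' length; the fingertips stand 25 mm ahead of it and the grasp point (between the pads) lies 6 mm ahead of it (ctrl.finger_overhang is the distance from the TCP to the fingertips, in mm); z points along the fingers, y is the line along which they close (so a half turn about z gives the same grasp; the last joint's range is limited). The gripper opens to 85 mm and grips with 20 to 120 N. Pads are 22 mm wide; open, the fingers measure 114 mm over their backs; the gripper's body (76 mm by 85 mm) begins 54 mm behind the grasp point. The pads swing forward as they close: fully open they stand 13 mm farther back than shut.
Start: joints at [-1.405, 0.628, 0.038, 1.517, -0.027, 0.996, -0.02], TCP at [149.3, 632.635, 256.313] pointing down, gripper open.
Joint ranges: [-3.06, 3.06], [-0.37, 2.12], [-1.25, 1.32], [0.18, 2.47], [-1.1, 4.24], [0.23, 1.98], [-2.94, 2.94]. Speed limits (rad/s): [2.57, 2.57, 3.14, 3.14, 3.14, 3.14, 3.14].

## Interface

Orientations are given as [roll, pitch, yaw] about the fixed x, y, z axes, in that order (R = Rz(yaw) Ry(pitch) Rx(roll)).
In Python, from cell import ctrl gives the robot as it stands. The module is installed in compiled form; this text tells all that it offers.
- The arm moves only by the tool play_rows, never from a script. Its argument "targets" is a list of rows, each a list of 5 numbers: the closure, from 0 (fully open) to 1 (shut), then the shift along the tool's x, y, z in cm, then the turn about the tool's z in degrees. In form: [[gripper, dx, dy, dz, spin], ...]. A call has 1 to 10 rows; each row is the pose to reach, as a shift and turn from the pose commanded when the call began, along the tool's axes at that moment; what a row does not reach only later rows make up. A row lasts 1/10 s, in which the tool goes at most 50 mm and 8.59 degrees, less where a joint would pass 70% of its speed; a pose out of reach is approached as far as the arm can. A call with a gripper value outside its range is refused whole. The fingers move at their own pace and stop on an object; the grip force is fixed at half the most. Time passes only in rows, so rows that repeat a pose let the fingers close. It gives the time, the measured TCP pose, the force, the opening and the grip force at its end, in the units of the state.
- ctrl.read_state(): the state, without advancing time (a new reading comes with each control period).
- ctrl.get_image(name): name is "scene" or "top" or "wrist"; returns (picture, depth): 480x640x3 uint8, red, green, blue; 480x640 float32, mm along the optical axis (not along the pixel's ray), 0 where there is no reading.
- ctrl.calibration(name): a dict with "vfov" (degrees; the focal length in pixels is half the picture's height over the tangent of half this angle, whatever the lens; pixels are square), "cx", "cy" (the principal point, pixels), "extrinsics" (4x4, takes a point from camera to world coordinates); the wrist camera has in their place "mount" (4x4, takes a point from camera to tool coordinates, whose origin is the TCP and whose axes are the flange's). Camera axes: x right, y down, z forward; pixel columns grow to the right and rows downward; lengths in mm; the calibration is good to about 2 mm. A picture is of the moment at which its call begins: read the wrist's pose just before it. calibration takes no time and is no camera call.
- ctrl.finish_job(): hands the job in; it is judged then, once.
Trained networks look in the newest picture that a camera, given by its name, has taken for a name from the list of things; names that differ only in an ending like _2 or _b are one class to them, and where a whole thing is asked for, a point or a joint stands for the part that bears it (a point fixed in the world has none). Each returns a list of dicts, best first, with "confidence" (0 to 1); they miss things now and then, are a little off and sometimes report something else, mostly with a low value. They report only what shows in the picture. A call takes as long as a camera call. They do not tell look-alikes from the thing itself.
- ctrl.search_frame(camera, name): "bbox" ([left, top, right, bottom] in pixels, round what is visible of it).
- ctrl.trace(camera, name): "pixels" (480x640 bool, what is visible of it) and "bbox" ([left, top, right, bottom] in pixels, round what is visible of it).
The state is a dict: "clock": time; "qpos": joint angles; "qd": joint speeds; "tau": joint torques, N m; "eef_pos": TCP position; "tool_rot": TCP orientation; "force": force on the tool from outside, world axes, zero at the start; "torque": the same for the moment, N m; "width": finger opening in mm; "gripper_force": force on a finger pad.
Only numpy, scipy, OpenCV 4.12 (cv2) and the standard library are available. Lean on these libraries where they do the work, as an engineer would, in place of code of your own. Each camera call takes 0.05 s, during which the arm holds its last target. There are 200 camera calls.

## Working session

There is one attempt and no reset: what is moved stays moved. The work goes in short steps, Python scripts to look and compute and a tool call to move; the robot and the scene stay as the last step left them, time stands still between calls to the robot, and variables do not carry over. Pictures are saved under pics/ and viewed, at most 10 in all, crops included, and the job is handed in when it is done.

Besides the shell and the picture viewer there is one more tool, called after "Call:" as a command line: name --pt "numbers of a row" for each row, then --argument value for the rest. play_rows: Moves the arm, as the interface text tells. Its arguments: {"type":"object","properties":{"targets":{"type":"array"}},"required":["targets"]}

```bash
mkdir -p pics; cat > h.py <<'E'
import numpy as np, cv2
from cell import ctrl
def K(n):
    c=ctrl.calibration(n); f=240/np.tan(np.radians(c['vfov'])/2); return f,c['cx'],c['cy'],c
def pts(n,dep,us,vs,z=None,T=None):
    f,cx,cy,c=K(n); T=c['extrinsics'] if T is None else T; T=np.array(T)
    r=np.stack([(np.array(us)-cx)/f,(np.array(vs)-cy)/f,np.ones(len(us))],1)
    if z is None: p=r*dep[:,None]; return p@T[:3,:3].T+T[:3,3]
    d=r@T[:3,:3].T; return T[:3,3]+d*((z-T[2,3])/d[:,2])[:,None]
E
python3 - <<'E'
from h import *
s=ctrl.read_state();print(s)
for n in ['top','scene']:
    im,d=ctrl.get_image(n); cv2.imwrite(f'pics/{n}0.png',im[:,:,::-1]); np.save(f'{n}_d.npy',d)
    f,cx,cy,c=K(n); print(n,f,cx,cy,c['extrinsics'])
    for o in ['block','stop','black_block','vial_a','cap','tweezers','capsule_box','dish']:
        for r in ctrl.trace(n,o):
            m=r['pixels']; v,u=np.nonzero(m&(d>0))
            P=pts(n,d[v,u],u,v) if len(u) else np.zeros((1,3))
            print(o,round(r['confidence'],2),r['bbox'],np.median(P,0).round(0),np.percentile(P[:,2],95).round(0))
E
```

```text
{'clock': 0.0, 'qpos': array([-1.40481258,  0.62934199,  0.03844334,  1.51837395, -0.0270194 ,
        0.99630808, -0.02001363]), 'qd': array([-4.25311779e-04,  7.97907500e-04, -2.39248179e-04, -8.60349802e-04,
        4.53117516e-04, -6.42216801e-04, -8.83416613e-05]), 'tau': array([ 3.37352312e-04, -5.63415062e+01,  1.22609261e+00, -1.93446118e+01,
        1.09428767e-02,  1.03634759e-02,  1.88023165e-06]), 'eef_pos': array([149.14697408, 632.05728311, 255.38984834]), 'tool_rot': array([-3.13967917e+00,  9.85494349e-06,  2.90978348e+00]), 'force': array([-0.64328753,  0.23671324, -0.60615669]), 'torque': array([-0.00634963,  0.01263146, -0.05402985]), 'gripper_force': 0.0, 'width': 85.35796181249225}
top 577.863827036033 315.6586365082899 233.6499983967851 [[ 1.63310868e-03 -9.97784031e-01  6.65158624e-02  5.41700274e+02]
 [-9.99997127e-01 -1.74619833e-03 -1.64208681e-03  2.50448595e+01]
 [ 1.75459788e-03 -6.65129896e-02 -9.97784017e-01  1.24916882e+03]
 [ 0.00000000e+00  0.00000000e+00  0.00000000e+00  1.00000000e+00]]
stop 0.92 [254.1, 217.1, 434.1, 266.4] [640.   3.  20.] 24.0
b
[... 723 characters left out ...]
5 [313.3, 168.6, 350.2, 203.5] [ 499. -133.   30.] 34.0
stop 0.71 [259.3, 187.1, 378.9, 295.8] [645.  38.  20.] 23.0
black_block 0.9 [344.8, 203.4, 389.8, 244.0] [499.   9.  30.] 34.0
black_block 0.19 [258.7, 186.4, 377.2, 300.6] [645.  37.  20.] 23.0
vial_a 0.73 [407.3, 292.0, 424.0, 317.7] [544. 266.  38.] 61.0
vial_a 0.71 [421.7, 257.2, 437.1, 280.0] [457. 201.  40.] 59.0
vial_a 0.68 [457.0, 352.0, 471.9, 374.1] [536. 410.  36.] 54.0
cap 0.42 [255.2, 138.9, 264.3, 146.9] [ 580. -391.   17.] 21.0
tweezers 0.53 [281.7, 136.8, 324.6, 152.7] [ 482. -338.   10.] 14.0
capsule_box 0.68 [205.3, 219.5, 265.0, 266.5] [784. -86.  21.] 66.0
dish 0.69 [270.1, 303.8, 306.8, 334.4] [773. 142.  15.] 21.0
```

View pics/top0.png

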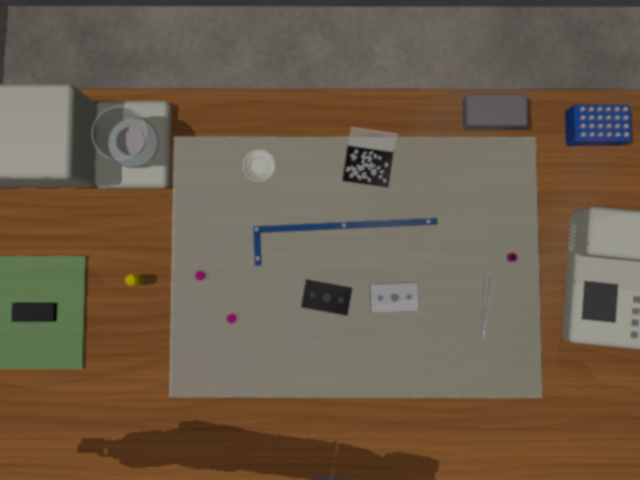

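View pics/scene0.png

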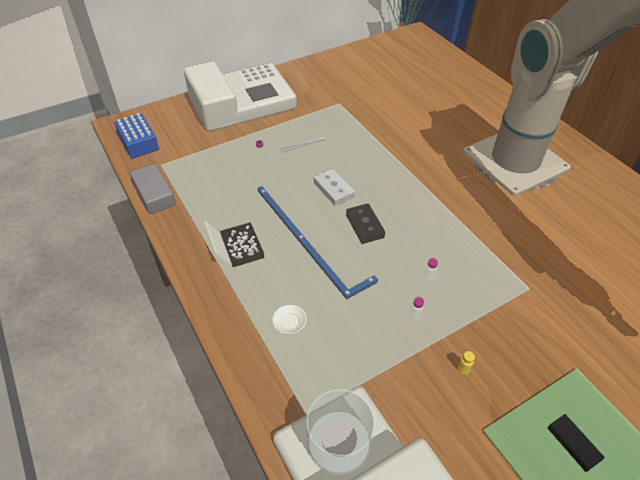

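The top view shows the black block on the left at about (326,297) and the grey one on the right at (394,297). The stop's corner is near (258,230), with the long bar running to (435,221). The purple vials are at (200,275) and (232,318). The scene view agrees, and the yellow vial is a decoy.

```bash
cat > meas.py <<'E'
from h import *
def rect(n,mask,d,z):
    m=mask.astype(np.uint8); k,l,st,_=cv2.connectedComponentsWithStats(m)
    v,u=np.nonzero(l==1+np.argmax(st[1:,4]))
    P=pts(n,None,u,v,z=z)[:,:2]; q=pts(n,d[v,u],u,v)
    return cv2.minAreaRect(P.astype(np.float32)),np.median(q[:,2])
E
python3 - <<'E'
from meas import *
print('overhang',ctrl.finger_overhang)
roi={'top':{'grey':(355,275,435,320),'black':(295,270,360,322),'stop':(245,210,445,272)},
'scene':{'grey':(308,163,358,207),'black':(340,198,395,248),'stop':(250,180,385,302)}}
for n in roi:
    im=cv2.imread(f'pics/{n}0.png');d=np.load(f'{n}_d.npy')
    v,u=np.mgrid[:480,:640]; Pz=pts(n,d.ravel(),u.ravel(),v.ravel())[:,2].reshape(480,640)
    hsv=cv2.cvtColor(im,cv2.COLOR_BGR2HSV)
    for o,(a,b,c,e) in roi[n].items():
        w=np.zeros((480,640),bool);w[b:e,a:c]=1
        if o=='stop': m=w&(hsv[...,1]>110)&(hsv[...,0]>95)&(hsv[...,0]<130);z=20
        else: m=w&(Pz>24);z=30
        r,h=rect(n,m,d,z); print(n,o,m.sum(),np.round(r[0]),np.round(r[1]),round(r[2],1),'h',h.round(1)); print(cv2.boxPoints(r).round(0).tolist())
        if o=='stop':
            vv,uu=np.nonzero(m);P=pts(n,None,uu,vv,z=20)[:,:2]
            # long bar inner face: min x per y-bin away from the short bar
            L=P[P[:,1]<90]; bins=np.arange(-240,90,10); xs=[(y+5,np.percentile(L[(L[:,1]>=y)&(L[:,1]<y+10),0],2)) for y in bins if ((L[:,1]>=y)&(L[:,1]<y+10)).sum()>5]
            xs=np.array(xs);k=np.polyfit(xs[:,0],xs[:,1],1);print(' inner line x=k*y+c',k,'resid',np.std(xs[:,1]-np.polyval(k,xs[:,0])))
            S=P[P[:,0]<np.polyval(k,P[:,1])-8];print(' short bar x',S[:,0].min(),'y',np.percentile(S[:,1],[2,50,98]))
E
```

```text
overhang 25.0
top grey 1376 [ 490. -142.] [ 60. 101.] 2.4 h 30.4
[[458.0, -92.0], [462.0, -194.0], [522.0, -191.0], [518.0, -90.0]]
top black 1360 [490.   1.] [100.  60.] 79.8 h 30.0
[[452.0, -43.0], [511.0, -53.0], [528.0, 45.0], [469.0, 55.0]]
top stop 770 [634.  68.] [ 57. 195.] 19.0 h 20.2
[[575.0, 151.0], [639.0, -34.0], [692.0, -15.0], [629.0, 169.0]]
 inner line x=k*y+c [-5.59136270e-02  6.36333936e+02] resid 0.9284590479029117
 short bar x 558.8131470594566 y [142.1409666  147.7656757  152.25940607]
scene grey 730 [ 496. -140.] [ 65. 107.] 3.0 h 30.5
[[461.0, -88.0], [466.0, -195.0], [531.0, -192.0], [525.0, -85.0]]
scene black 854 [495.   4.] [106.  62.] 79.9 h 30.6
[[455.0, -43.0], [517.0, -54.0], [535.0, 50.0], [474.0, 61.0]]
scene stop 703 [611. -25.] [ 81. 374.] 2.7 h 20.6
[[562.0, 160.0], [579.0, -213.0], [660.0, -209.0], [643.0, 164.0]]
 inner line x=k*y+c [-4.85001124e-02  6.39694534e+02] resid 0.6350696092910105
 short bar x 562.1168925867948 y [144.27490937 151.7230321  161.65527208]
```

Call:
play_rows --pt "0.5 -41.8 -24.2 0 -16.4" --pt "0.5 -41.8 -24.2 0 -16.4" --pt "0.5 -41.8 -24.2 0 -16.4" --pt "0.5 -41.8 -24.2 0 -16.4" --pt "0.5 -41.8 -24.2 0 -16.4" --pt "0.5 -41.8 -24.2 0 -16.4" --pt "0.5 -41.8 -24.2 0 -16.4" --pt "0.5 -41.8 -24.2 0 -16.4" --pt "0.5 -41.8 -24.2 0 -16.4" --pt "0.5 -41.8 -24.2 0 -16.4"

```text
clock: 1.9
eef_pos: [503.6, 297.2, 256.5]
tool_rot: [-3.14, 0.002, -3.092]
force: [-0.2, 0.1, -0.4]
width: 43.0
gripper_force: 0.0
```

Call:
play_rows --pt "0.5 9.5 -43.4 0 -0.3" --pt "0.5 9.5 -43.4 0 -0.3" --pt "0.5 9.5 -43.4 0 -0.3" --pt "0.5 9.5 -43.4 0 -0.3" --pt "0.5 9.5 -43.4 0 -0.3" --pt "0.5 9.5 -43.4 0 -0.3" --pt "0.5 9.5 -43.4 0 -0.3" --pt "0.5 9.5 -43.4 0 -0.3" --pt "0.5 9.5 -43.4 0 -0.3" --pt "0.5 9.5 -43.4 0 -0.3"

```text
clock: 2.9
eef_pos: [427.7, -144.3, 256.7]
tool_rot: [-3.138, 0.0, -3.093]
force: [0.2, -0.6, -0.2]
width: 42.6
gripper_force: 0.0
```

```bash
python3 - <<'E'
from meas import *
from scipy.spatial.transform import Rotation as R
s=ctrl.read_state(); im,d=ctrl.get_image('wrist'); cv2.imwrite('pics/w1.png',im[:,:,::-1])
W=np.eye(4);W[:3,:3]=R.from_euler('xyz',s['tool_rot']).as_matrix();W[:3,3]=s['eef_pos']
c=ctrl.calibration('wrist');T=W@np.array(c['mount']);print(s['eef_pos'],s['tool_rot'],np.array(c['mount']).round(3))
for r in ctrl.trace('wrist','block'):
    v,u=np.nonzero(r['pixels']);q=pts('wrist',d[v,u],u,v,T=T);P=pts('wrist',None,u,v,z=30,T=T)[:,:2]
    g=cv2.minAreaRect(P.astype(np.float32));print(r['confidence'],r['bbox'],np.median(q,0),g,cv2.boxPoints(g).round(0).tolist())
E
```

```text
[ 427.7044328  -144.34282515  256.66163977] [-3.13808515e+00  8.06775618e-05 -3.09337224e+00] [[   0.      -0.963   -0.27    67.873]
 [   1.       0.       0.       0.723]
 [  -0.      -0.27     0.963 -117.333]
 [   0.       0.       0.       1.   ]]
0.93 [271.4, 244.2, 362.8, 302.7] [ 487.45137421 -140.32735823   29.53660469] ((488.34735107421875, -140.05564880371094), (67.48583984375, 100.12094116210938), 1.8800561428070068) [[453.0, -91.0], [456.0, -191.0], [524.0, -189.0], [520.0, -89.0]]
```

View pics/w1.png

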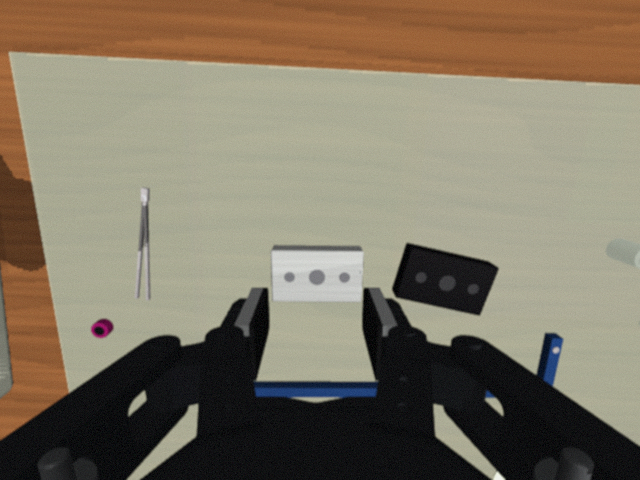

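The wrist view shows the grey block at (317,276), ahead of the fingers, and the black one to the right at (446,280). This agrees with the top view (x 460–520, y about -140), and the tops measure z = 30. I'll lower behind the grey block.

Call:
play_rows --pt "0.5 0 0.4 4 0" --pt "0.5 0 0.4 8 0" --pt "0.5 0 0.4 12 0" --pt "0.5 0 0.4 16 0" --pt "0.5 0 0.4 19 0" --pt "0.5 0 0.4 21 0" --pt "0.5 0 0.4 22 0" --pt "0.5 0 0.4 22 0"

```text
clock: 3.8
eef_pos: [426.6, -132.0, 40.1]
tool_rot: [-3.141, -0.01, -3.077]
force: [-0.2, -1.3, -0.5]
width: 42.8
gripper_force: 0.0
```

```bash
python3 - <<'E'
from meas import *
for n in ['wrist','scene']:
    im,d=ctrl.get_image(n)
    if n=='scene': im=cv2.resize(im[100:300,240:500],None,fx=3,fy=3)
    cv2.imwrite(f'pics/{n}2.png',im[:,:,::-1])
E
```

```text
(no output)
```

View pics/wrist2.png

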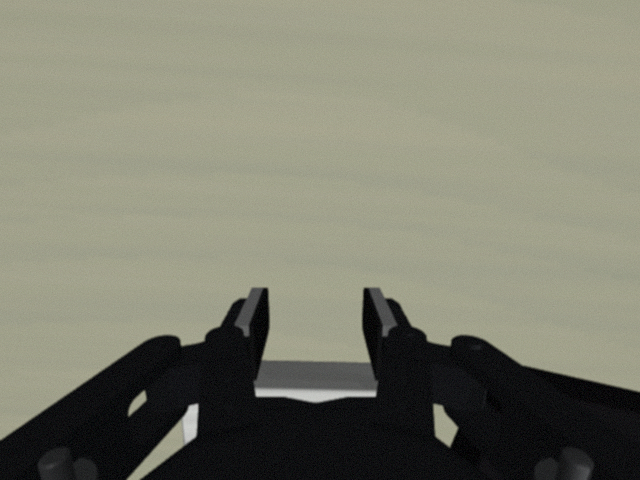

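The fingers stand free behind the block, whose near side shows at (315,380). I'll read the settled pose.

Call:
play_rows --pt "0.5 0 0 0 0" --pt "0.5 0 0 0 0"

```text
clock: 4.1
eef_pos: [426.3, -133.7, 41.1]
tool_rot: [-3.14, -0.01, -3.08]
force: [0.7, 0.1, 0.1]
width: 42.7
gripper_force: 0.0
```

Call:
play_rows --pt "0.5 -0.5 -0.6 0.5 0" --pt "0.5 -1.0 -0.6 0.5 0" --pt "0.5 -1.0 -0.6 0.5 0" --pt "0.5 -1.0 -0.6 0.5 0"

```text
clock: 4.5
eef_pos: [436.4, -139.7, 35.6]
tool_rot: [-3.14, -0.01, -3.081]
force: [-0.6, 0.2, -0.4]
width: 42.6
gripper_force: 0.0
```

```bash
python3 - <<'E'
from meas import *
s=ctrl.read_state();print(s['qpos'].round(3),s['eef_pos'])
im,d=ctrl.get_image('wrist')
T=np.array(ctrl.calibration('wrist')['mount'])
for (a,b,c,e) in [(250,288,268,300),(364,288,382,300)]:
    v,u=np.mgrid[b:e,a:c];v=v.ravel();u=u.ravel();q=d[v,u];k=(q>0)&(q<200);P=pts('wrist',q[k],u[k],v[k],T=T);print(P.min(0).round(1),P.max(0).round(1),np.median(P,0).round(1))
E
```

```text
[ 0.389  0.78  -0.212  2.181  0.657  0.253  1.225] [ 436.37831    -139.69522669   35.64755279]
[  4.9 -30.    5.5] [ 11.4 -20.3  29.8] [ 10.5 -22.8  13.4]
[ 4.9 22.1  6. ] [11.2 31.9 30.4] [10.5 24.6 13.2]
```

Call:
play_rows --pt "0.5 -0.6 0 0 0" --pt "0.5 -1.2 0 0 0" --pt "0.5 -2.0 0 0 0" --pt "0.5 -3.2 0 0 0" --pt "0.5 -4.6 0 0 0" --pt "0.5 -6.2 0 0 0" --pt "0.5 -7.8 0 0 0" --pt "0.5 -9.4 0 0 0" --pt "0.5 -10.8 0 0 0" --pt "0.5 -11.6 0 0 0"

```text
clock: 5.55
eef_pos: [552.6, -132.6, 34.3]
tool_rot: [-3.14, -0.011, -3.081]
force: [-4.0, -0.3, 2.4]
width: 42.6
gripper_force: 1.8
```

```bash
cat > look.py <<'E'
from meas import *
import sys
im,d=ctrl.get_image('top'); cv2.imwrite(f'pics/{sys.argv[1]}.png',cv2.resize(im[130:350,160:460],None,fx=2.5,fy=2.5)[:,:,::-1]);print(ctrl.read_state()['eef_pos'],ctrl.read_state()['force'])
for n in ['scene','top']:
    if n=='scene': im,d=ctrl.get_image(n)
    else: im,d=ctrl.get_image(n)
    for o in ['block','black_block']:
        for r in ctrl.trace(n,o)[:2]:
            v,u=np.nonzero(r['pixels'])
            g=cv2.minAreaRect(pts(n,None,u,v,z=30)[:,:2].astype(np.float32));print(n,o,round(r['confidence'],2),np.round(g[0]),np.round(g[1]),round(g[2],1),np.round(cv2.boxPoints(g)).tolist())
E
python3 look.py t3
```

```text
[ 553.93010039 -132.37401477   34.33335376] [ 0.6561763  -0.60202796  0.36554097]
scene block 0.89 [ 601. -126.] [ 69. 117.] 3.1 [[563.0, -70.0], [569.0, -186.0], [638.0, -182.0], [632.0, -66.0]]
scene black_block 0.72 [500.   9.] [115.  70.] 79.9 [[456.0, -42.0], [524.0, -54.0], [544.0, 59.0], [476.0, 71.0]]
top block 0.77 [ 594. -133.] [58. 98.] 3.2 [[562.0, -86.0], [568.0, -184.0], [626.0, -181.0], [620.0, -82.0]]
top block 0.69 [615. -39.] [ 81. 387.] 4.9 [[558.0, 151.0], [591.0, -235.0], [671.0, -228.0], [638.0, 158.0]]
```

View pics/t3.png

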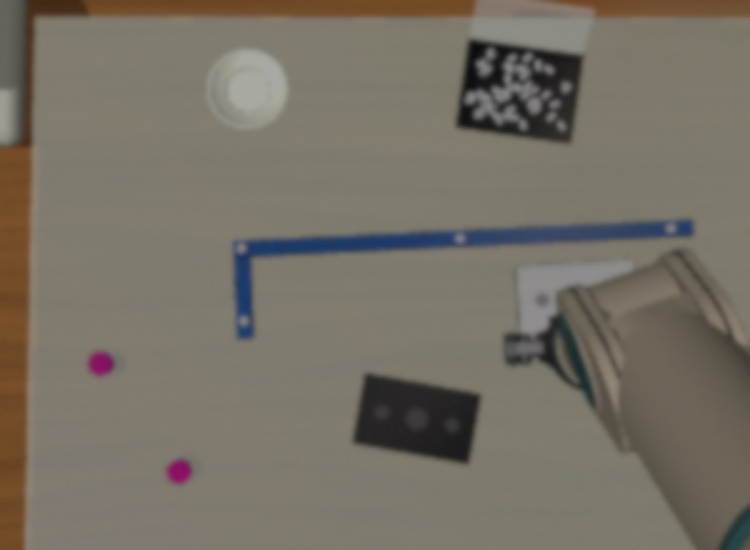

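The grey block is square at crop (575,295), about 18 mm short of the bar. The black block hasn't moved.

Call:
play_rows --pt "0.5 -0.4 0 0 0" --pt "0.5 -0.9 0 0 0" --pt "0.5 -1.3 0 0 0" --pt "0.5 -1.5 0 0 0" --pt "0.5 -1.7 0 0 0" --pt "0.5 -1.7 0 0 0"

```text
clock: 6.5
eef_pos: [569.2, -131.7, 34.1]
tool_rot: [-3.14, -0.01, -3.081]
force: [-2.6, 0.2, -0.2]
width: 42.5
gripper_force: 1.1
```

Call:
play_rows --pt "0.5 -0.15 0 0 0" --pt "0.5 -0.3 0 0 0" --pt "0.5 -0.45 0 0 0" --pt "0.5 -0.6 0 0 0" --pt "0.5 -0.6 0 0 0"

```text
clock: 7.0
eef_pos: [571.3, -131.6, 33.8]
tool_rot: [-3.139, -0.018, -3.082]
force: [-10.3, 0.2, 7.3]
width: 42.8
gripper_force: 5.0
```

Call:
play_rows --pt "0.5 0.6 0 0 0" --pt "0.5 2 0 0 0" --pt "0.5 3.5 0 0 0" --pt "0.5 3.5 0 -4 0" --pt "0.5 3.5 0 -8 0" --pt "0.5 3.5 0 -11 0" --pt "0.5 3.5 0 -11 0"

```text
clock: 7.7
eef_pos: [545.7, -133.1, 148.9]
tool_rot: [-3.138, 0.001, -3.081]
force: [0.4, -0.7, -0.8]
width: 42.6
gripper_force: 0.0
```

```bash
python3 look.py t4
```

```text
[ 544.00543918 -133.20902998  146.83331731] [-0.05774293 -0.66794781 -1.26918628]
scene block 0.85 [ 615. -125.] [ 64. 117.] 2.3 [[581.0, -68.0], [586.0, -185.0], [650.0, -182.0], [645.0, -65.0]]
scene black_block 0.71 [499.   8.] [115.  70.] 81.3 [[456.0, -43.0], [525.0, -54.0], [542.0, 60.0], [473.0, 70.0]]
top block 0.6 [ 610. -133.] [ 60. 102.] 3.5 [[577.0, -84.0], [583.0, -185.0], [643.0, -181.0], [637.0, -80.0]]
top black_block 0.87 [490.   1.] [100.  61.] 78.8 [[450.0, -42.0], [511.0, -54.0], [530.0, 44.0], [470.0, 55.0]]
top black_block 0.24 [ 508. -337.] [17. 56.] 88.9 [[480.0, -345.0], [536.0, -346.0], [536.0, -329.0], [480.0, -328.0]]
```

Call:
play_rows --pt "0.8 -1 -4 0 -8" --pt "0.8 -3 -8.6 0 -16" --pt "0.8 -6.5 -8.6 0 -25" --pt "0.8 -6.5 -8.6 0 -34" --pt "0.8 -6.5 -8.6 0 -43" --pt "0.8 -6.5 -8.6 0 -52" --pt "0.8 -6.5 -8.6 0 -61" --pt "0.8 -6.5 -8.6 0 -70" --pt "0.8 -6.5 -8.6 0 -79" --pt "0.8 -6.5 -8.6 0 -89.6"

```text
clock: 9.05
eef_pos: [610.9, -214.9, 142.8]
tool_rot: [3.13, -0.002, -1.595]
force: [-0.0, 0.1, 0.3]
width: 17.3
gripper_force: 0.0
```

Call:
play_rows --pt "0.8 0 0 0 -3.7" --pt "0.8 0 0 0 -3.7" --pt "0.8 0 0 0 -3.7"

```text
clock: 9.35
eef_pos: [610.9, -214.9, 143.2]
tool_rot: [3.13, -0.002, -1.539]
force: [-0.7, -0.1, 0.7]
width: 16.8
gripper_force: 0.0
```

Call:
play_rows --pt "0.8 0 -0.2 3 -1.2" --pt "0.8 0 -0.2 6 -1.2" --pt "0.8 0 -0.2 9 -1.2" --pt "0.8 0 -0.2 10.3 -1.2" --pt "0.8 0 -0.2 10.5 -1.2" --pt "0.8 0 -0.2 10.5 -1.2"

```text
clock: 9.95
eef_pos: [612.7, -215.0, 39.5]
tool_rot: [3.132, -0.002, -1.516]
force: [-0.5, 0.8, -0.5]
width: 17.0
gripper_force: 0.0
```

```bash
python3 - <<'E'
from meas import *
s=ctrl.read_state();print(s['eef_pos'],s['tool_rot'],s['force'],s['qpos'].round(2))
im,d=ctrl.get_image('scene');cv2.imwrite('pics/s5.png',cv2.resize(im[100:300,200:460],None,fx=3,fy=3)[:,:,::-1])
E
```

```text
[ 612.68077254 -214.99630969   39.54126025] [ 3.13180340e+00 -1.90306365e-03 -1.51647470e+00] [-0.52756676  0.79437071 -0.54891856] [ 0.72  1.04 -0.78  1.64  0.91  0.88  2.76]
```

View pics/s5.png

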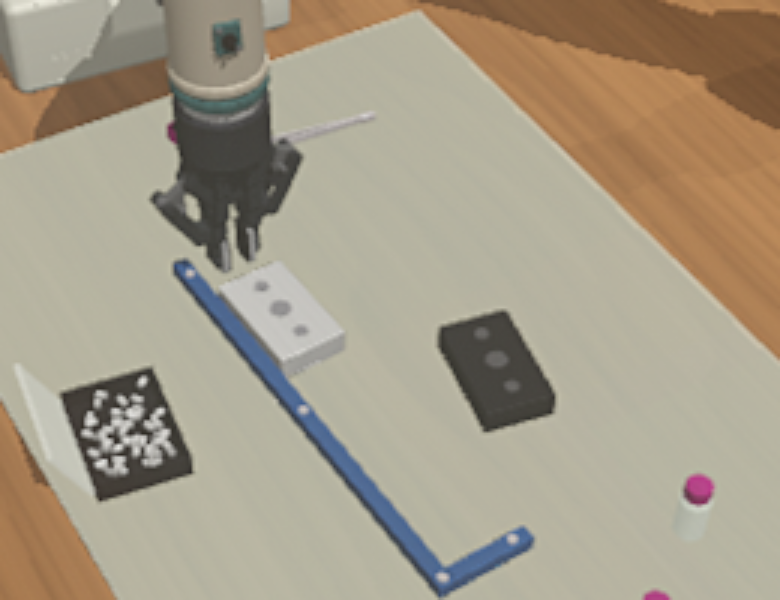

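The block's length lies along the long bar, and the fingers stand free at its right end at crop (235,255). The path along the bar is clear, so I'll push along it.

Call:
play_rows --pt "0.8 -0.7 0 0 0" --pt "0.8 -1.4 0 0 0" --pt "0.8 -2.1 0 0 0" --pt "0.8 -3.0 0 0 0" --pt "0.8 -4.2 0 0 0" --pt "0.8 -5.6 0 0 0" --pt "0.8 -7.2 0 0 0" --pt "0.8 -8.8 0 0 0" --pt "0.8 -10 0 0 0" --pt "0.8 -10.5 0 0 0"

```text
clock: 11.0
eef_pos: [606.1, -107.8, 38.9]
tool_rot: [3.131, -0.001, -1.513]
force: [-0.0, -3.1, 2.5]
width: 17.2
gripper_force: 1.8
```

```bash
python3 look.py t6
```

```text
[ 606.17492606 -107.59466535   38.84045249] [-0.3708686   0.93577288 -1.10534241]
scene block 0.91 [611. -40.] [ 65. 114.] 2.9 [[575.0, 15.0], [581.0, -99.0], [646.0, -96.0], [640.0, 19.0]]
scene block 0.64 [538. 261.] [54. 24.] 41.8 [[510.0, 252.0], [526.0, 234.0], [566.0, 271.0], [550.0, 288.0]]
scene black_block 0.95 [499.   8.] [116.  67.] 79.6 [[456.0, -43.0], [522.0, -55.0], [543.0, 59.0], [477.0, 71.0]]
top block 0.88 [604. -46.] [60. 98.] 3.5 [[571.0, 1.0], [577.0, -96.0], [638.0, -93.0], [632.0, 5.0]]
top black_block 0.91 [490.   1.] [100.  61.] 79.8 [[451.0, -43.0], [511.0, -53.0], [528.0, 45.0], [469.0, 55.0]]
```

View pics/t6.png

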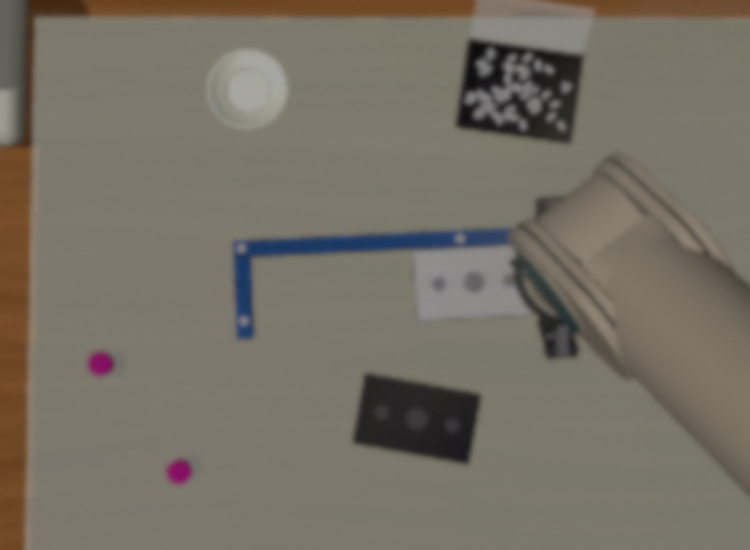

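The grey block sits against the long bar at crop (475,283) and is square. The black block hasn't moved. I'll keep pushing.

Call:
play_rows --pt "0.8 -1 0 0 0" --pt "0.8 -2.4 0 0 0" --pt "0.8 -4 0 0 0" --pt "0.8 -5.6 0 0 0" --pt "0.8 -7.2 0 0 0" --pt "0.8 -8.8 0 0 0" --pt "0.8 -10.4 0 0 0" --pt "0.8 -11.6 0 0 0" --pt "0.8 -12.2 0 0 0" --pt "0.8 -12.4 0 0 0"

```text
clock: 12.35
eef_pos: [599.7, 14.1, 38.7]
tool_rot: [3.131, -0.002, -1.515]
force: [0.3, -2.1, 2.6]
width: 16.8
gripper_force: 1.0
```

Call:
play_rows --pt "0.8 -0.2 0 0 0" --pt "0.8 -0.5 0 0 0" --pt "0.8 -0.8 0 0 0" --pt "0.8 -1.0 0 0 0" --pt "0.8 -1.2 0 0 0" --pt "0.8 -1.3 0 0 0" --pt "0.8 -1.3 0 0 0"

```text
clock: 13.05
eef_pos: [598.9, 26.8, 38.5]
tool_rot: [3.131, -0.002, -1.516]
force: [-0.7, -2.9, 2.3]
width: 17.2
gripper_force: 1.1
```

Call:
play_rows --pt "0.8 -0.2 0 0 0" --pt "0.8 -0.4 0 0 0" --pt "0.8 -0.6 0 0 0" --pt "0.8 -0.8 0 0 0" --pt "0.8 -0.8 0 0 0"

```text
clock: 13.55
eef_pos: [598.5, 31.9, 38.5]
tool_rot: [3.13, -0.007, -1.517]
force: [0.4, -7.6, 4.8]
width: 16.9
gripper_force: 3.8
```

Call:
play_rows --pt "0.8 -0.2 0 0 0" --pt "0.8 -0.4 0 0 0" --pt "0.8 -0.4 0 0 0"

```text
clock: 13.85
eef_pos: [598.5, 32.1, 38.5]
tool_rot: [3.129, -0.013, -1.519]
force: [0.5, -14.1, 7.7]
width: 17.1
gripper_force: 6.8
```

Call:
play_rows --pt "0.8 0.6 0 0 0" --pt "0.8 2 0 0 0" --pt "0.8 4.5 0 0 0" --pt "0.8 4.5 0 -4 0" --pt "0.8 4.5 0 -8 0" --pt "0.8 6.5 0 -12 0" --pt "0.8 11 0 -14 0" --pt "0.8 16 0 -14 0" --pt "0.8 21 0 -14 0" --pt "0.8 21 0 -14 0"

```text
clock: 14.85
eef_pos: [610.4, -181.2, 177.4]
tool_rot: [3.13, -0.007, -1.529]
force: [0.2, -0.2, -1.1]
width: 17.0
gripper_force: 0.0
```

```bash
python3 look.py t7; python3 - <<'E'
from h import *
im,d=ctrl.get_image('scene');cv2.imwrite('pics/s7.png',cv2.resize(im[160:320,260:460],None,fx=3.7,fy=3.7,interpolation=cv2.INTER_CUBIC)[:,:,::-1])
E
```

```text
[ 610.56735595 -175.82530892  177.78808493] [ 0.67929191  0.65040961 -0.35480646]
scene block 0.86 [604.  97.] [ 65. 103.] 2.6 [[569.0, 147.0], [574.0, 44.0], [639.0, 47.0], [634.0, 150.0]]
scene black_block 0.94 [500.   9.] [120.  67.] 80.0 [[456.0, -44.0], [522.0, -56.0], [543.0, 62.0], [477.0, 73.0]]
top block 0.91 [597.  91.] [59. 99.] 0.1 [[567.0, 141.0], [567.0, 41.0], [626.0, 41.0], [626.0, 141.0]]
top black_block 0.96 [490.   1.] [100.  60.] 79.8 [[452.0, -43.0], [511.0, -54.0], [528.0, 45.0], [469.0, 55.0]]
```

View pics/t7.png

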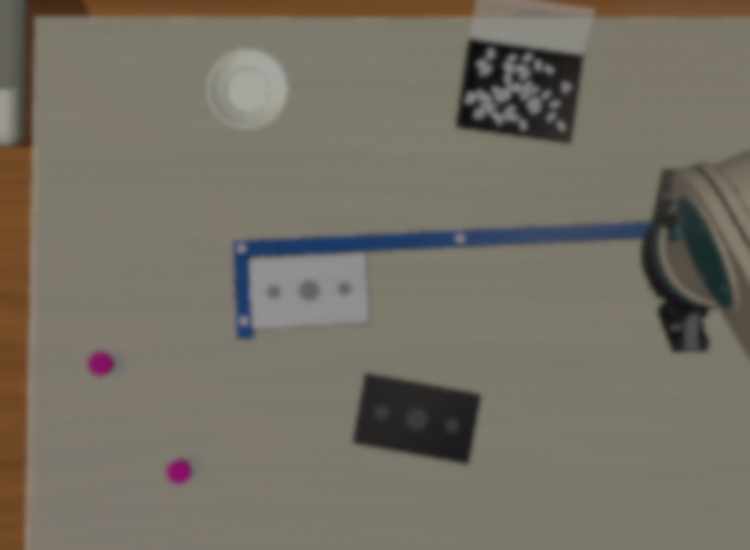

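View pics/s7.png

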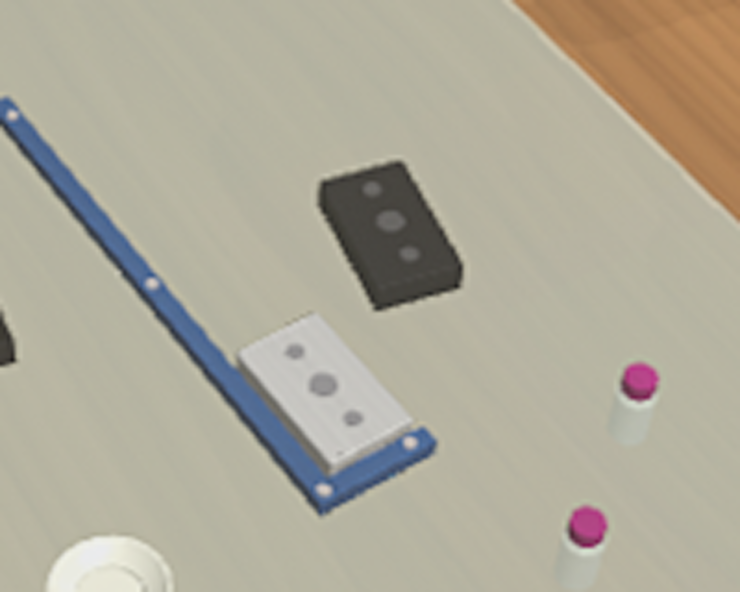

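The block sits in the corner at crop (309,290), and everything else is unmoved. The top-view angle is noisy, so I'll take one close wrist look to check the fit.

Call:
play_rows --pt "0.8 -5 0 0 0" --pt "0.8 -10 0 0 0" --pt "0.8 -15 0 0 0" --pt "0.8 -20 0 0 0" --pt "0.8 -25 0 0 0" --pt "0.8 -29 0 0 0" --pt "0.8 -29 0 0 0" --pt "0.8 -29 0 0 0"

```text
clock: 16.05
eef_pos: [594.8, 120.8, 178.5]
tool_rot: [3.131, -0.002, -1.512]
force: [0.4, -0.0, -0.4]
width: 17.1
gripper_force: 0.0
```

```bash
python3 - <<'E'
from meas import *
from scipy.spatial.transform import Rotation as R
s=ctrl.read_state(); im,d=ctrl.get_image('wrist'); cv2.imwrite('pics/w8.png',im[:,:,::-1])
W=np.eye(4);W[:3,:3]=R.from_euler('xyz',s['tool_rot']).as_matrix();W[:3,3]=s['eef_pos']
T=W@np.array(ctrl.calibration('wrist')['mount']);np.save('T8.npy',T);np.save('d8.npy',d);print(s['eef_pos'],s['tool_rot'])
v,u=np.mgrid[:480,:640];u=u.ravel();v=v.ravel()
P=pts('wrist',d.ravel(),u,v,T=T).reshape(480,640,3)
bgr=im[:,:,::-1].copy();hsv=cv2.cvtColor(bgr,cv2.COLOR_BGR2HSV)
blue=(hsv[...,1]>110)&(hsv[...,0]>95)&(hsv[...,0]<130)
for o,m,z in [('stop top',blue&(abs(P[...,2]-20)<3),20),('block top',(abs(P[...,2]-30)<2.5)&(hsv[...,2]>110)&(P[...,0]>540)&(P[...,0]<650),30)]:
    m=cv2.morphologyEx(m.astype(np.uint8),cv2.MORPH_OPEN,np.ones((3,3)));np.save(o[:4]+'.npy',m)
    vv,uu=np.nonzero(m);Q=pts('wrist',None,uu,vv,z=z,T=T)[:,:2]
    g=cv2.minAreaRect(Q.astype(np.float32));print(o,m.sum(),np.median(P[m>0][:,2]),g,np.round(cv2.boxPoints(g),1).tolist())
    for nm,rng,fn in [('lo',(45,130),0),('hi',(45,130),100)]:
        B=[]
        for y in range(50,130,3):
            k=Q[(abs(Q[:,1]-y)<1.5)&(Q[:,0]>(615 if o[0]=='s' else 500))]
            if len(k)>4: B.append((y,k[:,0].min() if fn==0 else k[:,0].max()))
        if len(B)>5:
            B=np.array(B);c=np.polyfit(B[:,0],B[:,1],1);print(nm,c,np.std(B[:,1]-np.polyval(c,B[:,0])),'x at y=90',np.polyval(c,90))
E
```

```text
[594.8060575  120.80618311 178.46454733] [ 3.13110607e+00 -2.04147572e-03 -1.51173817e+00]
stop top 5160 19.6424996777028 ((607.2002563476562, 53.707275390625), (81.8356704711914, 205.078125), 3.179811477661133) [[560.7000122070312, 153.8000030517578], [572.0, -50.900001525878906], [653.7000122070312, -46.400001525878906], [642.4000244140625, 158.39999389648438]]
lo [-4.93381993e-02  6.36951941e+02] 0.2270241894268636 x at y=90 632.511502706409
hi [-4.98961082e-02  6.49831737e+02] 0.23085260184379014 x at y=90 645.3410872303492
block top 9315 29.66983010765466 ((600.0555419921875, 93.02105712890625), (59.367332458496094, 99.06405639648438), 2.9616098403930664) [[567.9000244140625, 141.0], [573.0, 42.0], [632.2999877929688, 45.099998474121094], [627.0999755859375, 144.0]]
lo [-5.32524661e-02  5.75629459e+02] 0.19896539050243364 x at y=90 570.8367370449793
hi [-5.41944163e-02  6.34465890e+02] 0.23195908556664196 x at y=90 629.5883928015597
```

View pics/w8.png

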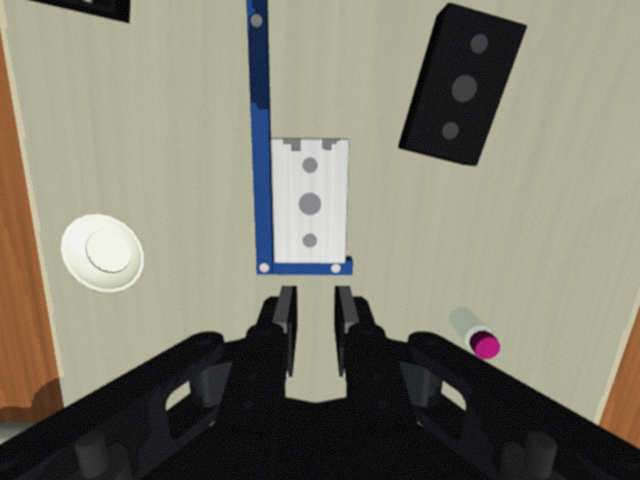

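In the close view the block (310,200) sits tight against the long bar (262,190) and the short bar (305,268), with no glass showing between them. It is parallel to within 0.004 rad, and the gap is under 2 mm. I'll draw back and hand in.

Call:
play_rows --pt "0.8 0 0 -4 0" --pt "0.8 0 0 -8 0" --pt "0.8 0 0 -10 0" --pt "0.8 0 0 -10 0" --pt "0.8 0 0 -10 0"

```text
clock: 16.6
eef_pos: [596.6, 116.9, 278.0]
tool_rot: [3.131, -0.003, -1.519]
force: [0.6, -1.1, -0.9]
width: 17.0
gripper_force: 0.0
```

```bash
python3 -c "
from cell import ctrl
print(ctrl.finish_job())"
```

```text
the job is handed in; nothing more can be done
None
```

The grey block is in the corner of the stop, against both bars and square to the long bar within about 0.004 rad (gap there under 2 mm); nothing else appeared to move, the arm is drawn back clear, and the job was handed in at about 17 s, with no verdict returned.

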